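# Load the burn-out tray with casting rings in order of size

## Robot

A 7-joint arm with a two-finger parallel gripper is mounted at the origin on a cart in front of the work surface, level with it; the furniture and walls round the work are solid. World frame = base frame: x ahead of the robot, y to its left, z up, the work surface at z = 0. Lengths are in m, angles in rad, forces in N, time in s.
With the tool pointing down it reaches from about 0.425 to 0.925 m from the base axis. Payload 6.8 kg.
Tool frame: the origin (TCP) lies on the centre line of the jaws, within the pads' length; the fingertips stand 25 mm ahead of it and the grasp point (between the pads) lies 6 mm ahead of it; z points along the fingers, y is the line along which they close (so a half turn about z gives the same grasp; the last joint's range is limited). The gripper opens to 85 mm and grips with 20 to 120 N. Pads are 22 mm wide; open, the fingers measure 114 mm over their backs; the gripper's body (76 mm by 85 mm) begins 54 mm behind the grasp point. The pads swing forward as they close: fully open they stand 13 mm farther back than shut.
Start: joints at [1.067, 0.477, 0.022, 1.555, -0.011, 1.109, -0.083], TCP at [0.26, -0.623, 0.256] pointing down, gripper open.
Joint ranges: [-2.96, 2.96], [-0.34, 2.1], [-1.41, 1.46], [0.24, 2.44], [-1.37, 4.51], [0.17, 1.92], [-2.96, 2.96]. Speed limits (rad/s): [2.39, 2.39, 3.14, 3.14, 3.14, 3.14, 3.14].

## Interface

Orientations are given as a rotation vector (axis times angle).
In Python, from bench import telemetry, grab_frame, job gives the robot as it stands.
- The arm moves only by the tool apply_moves, never from a script. Its argument "rows" is a list of rows, each a list of 2 entries, a list of its own where there are three numbers: the shift along the tool's x, y, z each as a share of 250 mm, from -1 to 1, then the turn, a rotation vector about the tool's x, y, z each as a share of pi rad, from -1 to 1. A call has 1 to 10 rows; each row is the pose to reach, as a shift and turn from the pose commanded when the call began, along the tool's axes at that moment, turning the shorter way round; what a row does not reach only later rows make up. A row lasts 1/8 s, in which the tool goes at most 62.5 mm and 10.7 degrees, less where a joint would pass 70% of its speed; a pose out of reach is approached as far as the arm can. A call with a number of a shift or a turn outside -1 to 1 is refused whole. A call with a gripper value outside its range is refused whole. "jaw" is the gripper's target within -1 to 1 (fully open at 1, half-way at 0, shut at -1), set as the call begins (left out, the last holds). The fingers move at their own pace and stop on an object; "newtons" is the grip in N (left out, the last holds). Time passes only in rows, so rows that repeat a pose let the fingers close. It gives the time, the measured TCP pose, the force, the opening and the grip force at its end, in the units of the state.
- telemetry.get_obs(): the state, without advancing time (a new reading comes with each control period).
- grab_frame(name): name is "side" or "top" or "wrist"; returns a dict with "frame" (400x640x3 uint8, red, green, blue), "vertical_fov" (degrees; the focal length in pixels is half the picture's height over the tangent of half this angle, whatever the lens; pixels are square), "cx", "cy" (the principal point, pixels), "origin" and "attitude" of the camera in the world. Camera axes: x right, y up, looking along -z (the intrinsics and any distortion apply to the point x, -y, -z); pixel columns grow to the right and rows downward; lengths in m; the calibration is good to about 2 mm. The wrist camera is an equidistant fisheye: a pixel r from the principal point sees the ray r / f radians off the axis. A picture is of the moment at which its call begins. There is no depth.
- job.hand_in(): hands the job in; it is judged then, once.
The state is a dict: "clock": time; "joints": joint angles; "qvel": joint speeds; "tau": joint torques, N m; "tcp_pos": TCP position; "orientation": TCP orientation; "contact_force": force on the tool from outside, world axes, zero at the start; "moment": the same for the moment, N m; "grip_width": finger opening in m; "gripper_force": force on a finger pad.
Only numpy, scipy, OpenCV 4.12 (cv2) and the standard library are available. Lean on these libraries where they do the work, as an engineer would, in place of code of your own. Each camera call takes 0.05 s, during which the arm holds its last target. There are 200 camera calls.

## Task

Load the burn-out tray for the oven: stand the four casting rings upright on its four clay seats, one centred on each seat, in order of size, with the smallest ring on the seat next to the tray's pull handle and the largest at the far end. Leave the plaster model that stands among the rings where it is.

Things in the scene. Friction and masses are not known exactly. Their poses are not given: they have to be found in the camera images.
- ring_32: Casting ring, an open upright tube, pinkish, the smallest of four: 32 mm outer diameter, 40 mm tall, about 90 g (varies by a third), loose. Origin: centre of its underside; z is its axis, up; x, y have no meaning (round). Starts standing on a fixed plywood board, top 20 mm above the bench, left of the tray. Grip it across the outer diameter from above.
- ring_42: Casting ring, an open upright tube, pale mottled grey, second smallest of four: 42 mm outer diameter, 50 mm tall, about 90 g (varies by a third), loose. Origin: centre of its underside; z is its axis, up; x, y have no meaning (round). Starts standing on a fixed plywood board, top 20 mm above the bench, left of the tray. Grip it across the outer diameter from above.
- ring_52: Casting ring, an open upright tube, light grey, second largest of four: 52 mm outer diameter, 55 mm tall, about 90 g (varies by a third), loose. Origin: centre of its underside; z is its axis, up; x, y have no meaning (round). Starts standing on a fixed plywood board, top 20 mm above the bench, left of the tray. Grip it across the outer diameter from above.
- ring_62: Casting ring, an open upright tube, light grey, the largest of four: 62 mm outer diameter, 60 mm tall, about 90 g (varies by a third), loose. Origin: centre of its underside; z is its axis, up; x, y have no meaning (round). Starts standing on a fixed plywood board, top 20 mm above the bench, left of the tray. Grip it across the outer diameter from above.
- seat_1: Round flat reddish clay seat, 74 mm diameter, 5 mm thick, fixed on the tray (end seat; seats 1, 2, 3, 4 follow each other along the tray, 90 mm apart, all alike, number 1 the rightmost). Origin: centre of its underside, which is 18 mm above the bench; its flat top is 5 mm above the origin. y runs along the row from seat_1 to seat_4, x across the tray, z up.
- seat_2: Round flat reddish clay seat, 74 mm diameter, 5 mm thick, fixed on the tray (inner seat; seats 1, 2, 3, 4 follow each other along the tray, 90 mm apart, all alike, number 1 the rightmost). Origin: centre of its underside, which is 18 mm above the bench; its flat top is 5 mm above the origin. y runs along the row from seat_1 to seat_4, x across the tray, z up.
- seat_3: Round flat reddish clay seat, 74 mm diameter, 5 mm thick, fixed on the tray (inner seat; seats 1, 2, 3, 4 follow each other along the tray, 90 mm apart, all alike, number 1 the rightmost). Origin: centre of its underside, which is 18 mm above the bench; its flat top is 5 mm above the origin. y runs along the row from seat_1 to seat_4, x across the tray, z up.
- seat_4: Round flat reddish clay seat, 74 mm diameter, 5 mm thick, fixed on the tray (end seat; seats 1, 2, 3, 4 follow each other along the tray, 90 mm apart, all alike, number 1 the rightmost). Origin: centre of its underside, which is 18 mm above the bench; its flat top is 5 mm above the origin. y runs along the row from seat_1 to seat_4, x across the tray, z up.
- tray_handle: Bright steel U-shaped pull handle, 64 mm long across the tray, 32 mm high, bar 8 mm thick, fixed at one end of the tray, 63 mm beyond the centre of seat_1 or of seat_4 (differs per start); the other end has only a dark rib 6 mm high. Origin: centre of its underside, 18 mm above the bench; z up. The fixed dark tray is 430 x 104 mm, top 18 mm (long edges 21 mm) above the bench.
- plaster_model: Pale plaster jaw model (horseshoe of teeth on a base), 67 x 66 x 28 mm, loose, standing among the rings left of the tray; not part of the job. Origin: centre of its underside; z up. (Solid window blinds hang behind the work, 0.70 m ahead of the robot's base axis, down to 0.12 m above the bench.)

How it is judged:
At the end, for the whole second after the job is handed in: Each ring stands upright (within 0.1 rad) and at rest on its own seat, its centre within 12 mm of the seat's centre and its underside on the seat's top, sizes 32, 42, 52, 62 mm counted from the handle's end (((horizontal distance between tray_handle and seat_1 below 0.1 m and horizontal distance between ring_32 and seat_1 below 0.012 m and horizontal distance between ring_42 and seat_2 below 0.012 m and horizontal distance between ring_52 and seat_3 below 0.012 m and horizontal distance between ring_62 and seat_4 below 0.012 m and z of ring_32 in the frame of seat_1 between 0.003 and 0.009 m and z of ring_42 in the frame of seat_2 between 0.003 and 0.009 m and z of ring_52 in the frame of seat_3 between 0.003 and 0.009 m and z of ring_62 in the frame of seat_4 between 0.003 and 0.009 m) or (horizontal distance between tray_handle and seat_4 below 0.1 m and horizontal distance between ring_32 and seat_4 below 0.012 m and horizontal distance between ring_42 and seat_3 below 0.012 m and horizontal distance between ring_52 and seat_2 below 0.012 m and horizontal distance between ring_62 and seat_1 below 0.012 m and z of ring_32 in the frame of seat_4 between 0.003 and 0.009 m and z of ring_42 in the frame of seat_3 between 0.003 and 0.009 m and z of ring_52 in the frame of seat_2 between 0.003 and 0.009 m and z of ring_62 in the frame of seat_1 between 0.003 and 0.009 m)) and angle between each of ring_32, ring_42, ring_52, ring_62's own z axis and vertical below 0.1 rad and linear speed of each of ring_32, ring_42, ring_52, ring_62 below 0.02 m/s and angular speed of each of ring_32, ring_42, ring_52, ring_62 below 0.2 rad/s); the robot touches nothing.
It fails at once if the plaster model is shifted by more than 25 mm (distance of plaster_model from where it was at the start of the episode above 0.025 m).
It fails at once if the plaster model is tipped (angle between plaster_model's own z axis and vertical above 0.3 rad).
It also fails if it takes over 120 s, if anything falls off the work surface, if the arm or the gripper's body presses on something with over 40 N, if the wrist force passes 120 N, or if a joint passes its speed limit or range.

## Working session

There is one attempt and no reset: what is moved stays moved. The work goes in short steps, Python scripts to look and compute and a tool call to move; the robot and the scene stay as the last step left them, time stands still between calls to the robot, and variables do not carry over. Pictures are saved under pics/ and viewed, at most 14 in all, crops included, and the job is handed in when it is done.

Besides the shell and the picture viewer there is one more tool, called after "Call:" by a JSON object that holds its "method" and its "body". apply_moves: Moves the arm, as the interface text tells. Its arguments: {"type":"object","properties":{"rows":{"type":"array"},"jaw":{"type":"number"},"newtons":{"type":"number"}},"required":["rows"]}

```bash
mkdir -p pics; ls; python3 - <<'E'
from bench import telemetry, grab_frame, job
import cv2,pickle
o=telemetry.get_obs(); print(o)
d={}
for n in ("side","top","wrist"):
    f=grab_frame(n); d[n]=f; cv2.imwrite(f"pics/{n}0.png",f["frame"][:,:,::-1])
    print(n,{k:v for k,v in f.items() if k!="frame"})
pickle.dump(d,open("d0.pkl","wb"))
E
```

```text
pics
{'clock': 0.0, 'joints': array([ 1.06688765,  0.47781047,  0.02234495,  1.55647897, -0.01150341,
        1.10927374, -0.0830722 ]), 'qvel': array([-7.04546746e-04,  5.49077167e-04,  4.63166043e-04, -9.16132169e-05,
       -2.06995632e-04,  1.79815673e-04,  1.33365556e-03]), 'tau': array([-1.14070635e-04, -5.96453762e+01,  1.60783432e+00, -2.81201345e+01,
        1.24856411e-02,  9.33278556e-03, -1.89495915e-05]), 'tcp_pos': array([ 0.2600223 , -0.62230716,  0.2553072 ]), 'orientation': array([-3.07851806e+00, -6.17401511e-01,  7.77832653e-04]), 'contact_force': array([-0.63465532,  0.75285932,  0.08821482]), 'moment': array([-0.08224309, -0.04431814, -0.00746595]), 'gripper_force': 0.0, 'grip_width': 0.08568865696789232}
side {'vertical_fov': 49.0467790755902, 'cx': 321.1431487798286, 'cy': 199.18927344185553, 'origin': array([ 0.62948662, -0.76934057,  0.91286177]), 'attitude': array([0.74213946, 0.05798669, 0.19667056])}
top {'vertical_fov': 48.813920012695874, 'cx': 326.27841474231843, 'cy': 196.02356055819465, 'origin': array([2.20168264e-01, 3.70168357e-05, 1.39904333e+00]), 'attitude': array([ 0.15594656, -0.17047488, -1.66974108])}
wrist {'vertical_fov': 65.70646984690485, 'cx': 314.1496320538677, 'cy': 198.36738276409048, 'origin': array([ 0.32459517, -0.59553699,  0.37377297]), 'attitude': array([-0.24799565,  0.16826303, -1.16836963])}
```

View pics/top0.png

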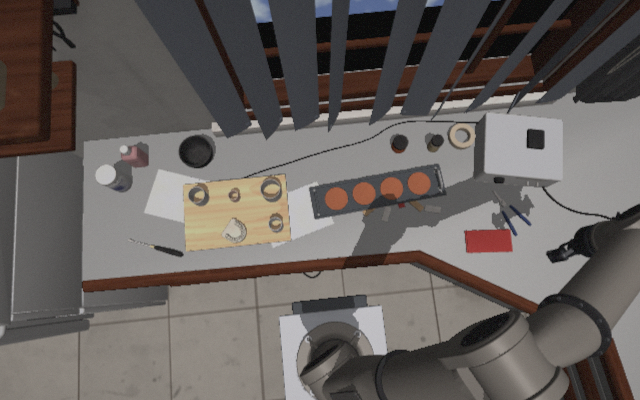

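View pics/side0.png

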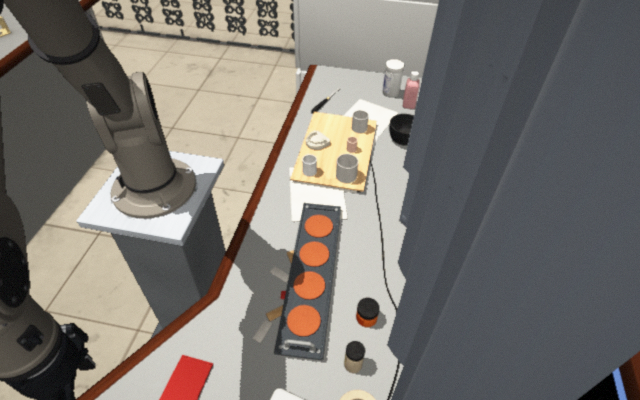

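The handle is at the seat_1 end (side picture, 300,348). Seats are at (337,199), (364,194), (391,188) and (419,183) in the top picture. Rings in the top picture: 52 at (199,196), 32 at (235,195), 62 at (270,188), 42 at (276,222). The model is at (233,231).

```bash
cat > h.py <<'E'
import numpy as np, cv2
from scipy.spatial.transform import Rotation as R
def foc(f): return 200/np.tan(np.radians(f["vertical_fov"])/2)
def px2plane(f,u,v,z,fish=False):
    a=np.array([(u-f["cx"]),(v-f["cy"])],float)/foc(f)
    if fish:
        t=np.linalg.norm(a); a=a/max(t,1e-9); d=np.array([a[0]*np.sin(t),-a[1]*np.sin(t),-np.cos(t)])
    else: d=np.array([a[0],-a[1],-1])
    w=R.from_rotvec(f["attitude"]).apply(d); o=f["origin"]
    return o+w*(z-o[2])/w[2]
def world2px(f,P,fish=False):
    c=R.from_rotvec(f["attitude"]).inv().apply(np.atleast_2d(P)-f["origin"])
    x,y,z=c[:,0],-c[:,1],-c[:,2]
    if fish:
        r=np.hypot(x,y); t=np.arctan2(r,z); k=t/np.maximum(r,1e-9)
    else: k=1/z
    return np.c_[f["cx"]+foc(f)*x*k, f["cy"]+foc(f)*y*k]
def circle(c,r,z,n=60):
    t=np.linspace(0,2*np.pi,n); return np.c_[c[0]+r*np.cos(t),c[1]+r*np.sin(t),0*t+z]
def seats(f,zz=0.023,fish=False,amin=100):
    im=f["frame"].astype(int); m=((im[:,:,0]>110)&(im[:,:,0]-im[:,:,1]>60)&(im[:,:,1]-im[:,:,2]>5)).astype(np.uint8)
    n,l,s,c=cv2.connectedComponentsWithStats(m)
    return [(s[i,4],c[i].round(1),px2plane(f,*c[i],zz,fish).round(4)) for i in range(1,n) if s[i,4]>amin]
E
python3 - <<'E'
from h import *
import pickle
d=pickle.load(open("d0.pkl","rb"))
for n in("top","side"):
    for s in seats(d[n]): print(n,*s)
t,s=d["top"],d["side"]
for n,h,u,v in (("52",.055,199,194),("32",.04,235,192),("62",.06,270,183),("42",.05,276,219)):
    print(n,px2plane(t,u,v,.02+h))
for n,h,u,v in (("52",.055,360,115),("32",.04,352,140),("62",.06,347,160),("42",.05,310,159)):
    print(n,px2plane(s,u,v,.02+h))
print("handle",px2plane(s,300,347,.045),px2plane(t,440,178,.04),"model",px2plane(s,317,142,.045),px2plane(t,233,231,.045))
A=cv2.resize(t["frame"][170:260,175:300],None,fx=4,fy=4,interpolation=3)
B=cv2.resize(s["frame"][100:200,285:385],None,fx=3.6,fy=3.6,interpolation=3)
W=np.zeros((360,860+0,3),np.uint8);W[:,:500]=A;W[:,500:]=B
cv2.imwrite("pics/c1.png",cv2.resize(W,(800,335))[:,:,::-1])
E
```

```text
top 282 [419.  182.2] [ 0.5184 -0.3285  0.023 ]
top 257 [391.8 186.5] [ 0.5139 -0.2396  0.023 ]
top 311 [363.5 192.7] [ 0.503 -0.147  0.023]
top 304 [336.2 198.1] [ 0.495  -0.0585  0.023 ]
side 493 [318.3 225.6] [ 0.4936 -0.0584  0.023 ]
side 569 [313.9 253.6] [ 0.501  -0.1479  0.023 ]
side 619 [309.9 285.6] [ 0.5108 -0.2388  0.023 ]
side 815 [303.3 320.2] [ 0.5156 -0.3272  0.023 ]
side 124 [365.6 321.3] [ 0.6502 -0.3015  0.023 ]
side 1091 [185.7 379.5] [ 0.3154 -0.5003  0.023 ]
52 [0.54171041 0.36156922 0.075     ]
32 [0.53990809 0.2539756  0.06      ]
62 [0.55207887 0.14128673 0.08      ]
42 [0.44023476 0.13310142 0.07      ]
52 [0.53915606 0.36815792 0.075     ]
32 [0.53128714 0.25944584 0.06      ]
62 [0.53306649 0.14579261 0.08      ]
42 [0.42812951 0.13807306 0.07      ]
handle [ 0.52511112 -0.39768103  0.045     ] [ 0.52147872 -0.39257801  0.04      ] model [0.42646261 0.24477533 0.045     ] [0.42103489 0.27074344 0.045     ]
```

View pics/c1.png

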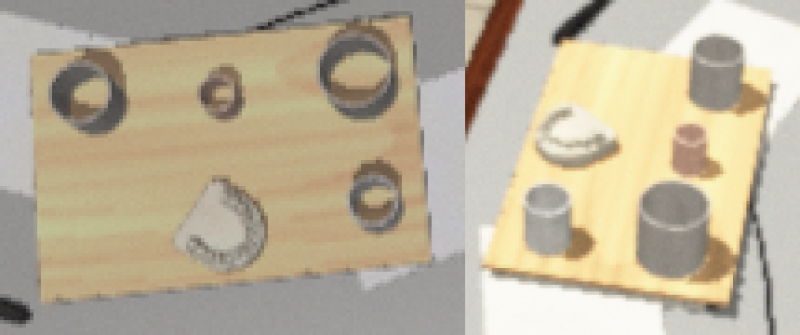

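The seat estimates from the two cameras agree to 2 mm. Ring estimates: 62 (.533,.146), 42 (.428,.138), 32 (.531,.259), 52 (.539,.368). I'll turn the tool so its x axis points along +Y and its y axis along +X, then move over the tray.

Call:
{"method": "apply_moves", "body": {"rows": [[[0.96, -0.335, -0.16], [0, 0, -0.374]], [[0.96, -0.335, -0.16], [0, 0, -0.374]], [[0.96, -0.335, -0.16], [0, 0, -0.374]], [[0.96, -0.335, -0.16], [0, 0, -0.374]], [[0.96, -0.335, -0.16], [0, 0, -0.374]], [[0.96, -0.335, -0.16], [0, 0, -0.374]], [[0.96, -0.335, -0.16], [0, 0, -0.374]], [[0.96, -0.335, -0.16], [0, 0, -0.374]], [[0.96, -0.335, -0.16], [0, 0, -0.374]]], "jaw": 1}}

```text
clock: 1.27
tcp_pos: [0.4493, -0.453, 0.2961]
orientation: [-2.223, -2.22, 0.0]
contact_force: [-0.3, 1.0, 0.1]
grip_width: 0.0855
gripper_force: 0.0
```

Call:
{"method": "apply_moves", "body": {"rows": [[[0.85, 0.2, 0], [0, 0, 0]], [[0.85, 0.2, 0], [0, 0, 0]], [[0.85, 0.2, 0], [0, 0, 0]], [[0.85, 0.2, 0], [0, 0, 0]], [[0.85, 0.2, 0], [0, 0, 0]], [[0.85, 0.2, 0], [0, 0, 0]]]}}

```text
clock: 2.02
tcp_pos: [0.4991, -0.2417, 0.2963]
orientation: [2.223, 2.219, -0.001]
contact_force: [-0.6, -1.0, -0.7]
grip_width: 0.0856
gripper_force: 0.0
```

```bash
cat >> h.py <<'E'
def rimfit(f,c0,D,z,it=3):
    """refine centre of ring top rim (outer dia D, height z): edge-distance fit"""
    from scipy.optimize import minimize
    g=cv2.cvtColor(f["frame"],cv2.COLOR_RGB2GRAY); e=cv2.Canny(g,60,140)
    dt=np.minimum(cv2.distanceTransform(255-e,cv2.DIST_L2,5),6).astype(np.float32)
    def cost(c):
        p=world2px(f,circle(c,D/2-.0005,z),True).astype(np.float32)
        q=world2px(f,circle(c,D/2-.0035,z),True).astype(np.float32)
        return sum(cv2.remap(dt,a[:,0].copy(),a[:,1].copy(),1,borderValue=6).mean() for a in(p,q))
    best=min(((cost((c0[0]+i*.002,c0[1]+j*.002)),i,j) for i in range(-10,11) for j in range(-10,11)))
    r=minimize(cost,(c0[0]+best[1]*.002,c0[1]+best[2]*.002),method="Nelder-Mead",options=dict(initial_simplex=[(c0[0]+best[1]*.002+a,c0[1]+best[2]*.002+b) for a,b in((0,0),(.002,0),(0,.002))]))
    return r.x,r.fun
E
python3 - <<'E'
from h import *
from bench import grab_frame
f=grab_frame("wrist"); print(f["origin"])
S=seats(f,fish=True,amin=300)
for s in S: print(*s)
im=f["frame"][:,:,::-1].copy()
cv2.imwrite("pics/w1.png",im)
E
```

```text
[ 0.49839343 -0.17110883  0.41461186]
1828 [314.1  21.3] [ 0.4986 -0.0547  0.023 ]
819 [320.4  99.9] [ 0.506  -0.1573  0.023 ]
2461 [320.7 161.5] [ 0.5063 -0.2358  0.023 ]
2136 [326.  225.9] [ 0.5137 -0.3239  0.023 ]
```

View pics/w1.png

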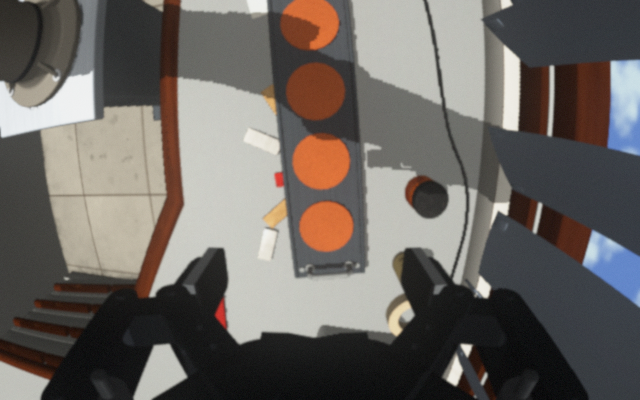

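Wrist view: the handle at (332,267) is next to seat_1 at (326,226), and the seat positions agree to 4 mm. Moving over to the rings.

Call:
{"method": "apply_moves", "body": {"rows": [[[1, 0, 0], [0, 0, 0]], [[1, 0, 0], [0, 0, 0]], [[1, 0, 0], [0, 0, 0]], [[1, 0, 0], [0, 0, 0]], [[1, 0, 0], [0, 0, 0]]]}}

```text
clock: 2.7
tcp_pos: [0.4995, 0.0137, 0.2968]
orientation: [-2.214, -2.228, -0.003]
contact_force: [1.2, -0.2, -0.7]
grip_width: 0.0855
gripper_force: 0.0
```

Call:
{"method": "apply_moves", "body": {"rows": [[[0.6, 0, 0], [0, 0, 0]], [[0.6, 0, 0], [0, 0, 0]], [[0.6, 0, 0], [0, 0, 0]], [[0.6, 0, 0], [0, 0, 0]], [[0.6, 0, 0], [0, 0, 0]]]}}

```text
clock: 3.32
tcp_pos: [0.5002, 0.1567, 0.2959]
orientation: [2.225, 2.217, -0.002]
contact_force: [0.6, -0.3, 0.2]
grip_width: 0.0852
gripper_force: 0.0
```

```bash
cat > rings.py <<'E'
from h import *
from bench import grab_frame
import sys
f=grab_frame("wrist"); im=f["frame"][:,:,::-1].copy()
for n,D,h,c in ((62,.062,.06,(.533,.146)),(42,.042,.05,(.428,.138)),(32,.032,.04,(.531,.259)),(52,.052,.055,(.539,.368))):
    c,e=rimfit(f,c,D,.02+h); print(n,c.round(4),round(e,2))
    for col,r,z in(((0,0,255),D/2,.02+h),((0,255,0),D/2,.02)): cv2.polylines(im,[world2px(f,circle(c,r,z),True).round().astype(int)],True,col,1)
for s in seats(f,fish=True,amin=300): print(*s)
cv2.imwrite(sys.argv[1],im)
E
python3 rings.py pics/w2.png
```

```text
62 [0.5328 0.1464] 1.88
42 [0.4242 0.1408] 1.77
32 [0.527  0.2609] 1.22
52 [0.5334 0.3536] 6.82
```

View pics/w2.png

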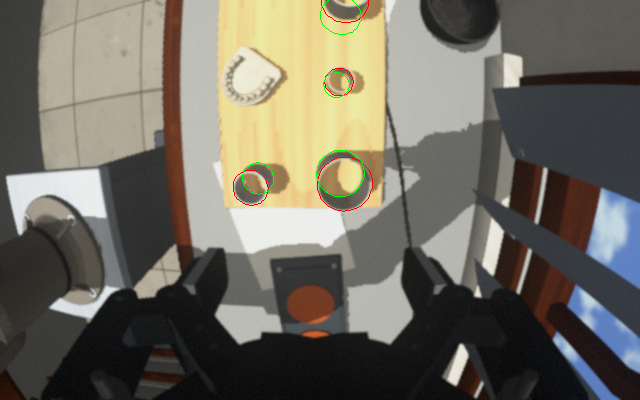

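The fits for 62, 42 and 32 lie on the picture (rims at (345,183), (250,188), (338,82)). Picking ring 62.

Call:
{"method": "apply_moves", "body": {"rows": [[[-0.043, 0.132, 0.25], [0, 0, 0]], [[-0.043, 0.132, 0.45], [0, 0, 0]], [[-0.043, 0.132, 0.6], [0, 0, 0]], [[-0.043, 0.132, 0.75], [0, 0, 0]], [[-0.043, 0.132, 0.85], [0, 0, 0]], [[-0.043, 0.132, 0.94], [0, 0, 0]], [[-0.043, 0.132, 0.94], [0, 0, 0]]], "jaw": 1, "newtons": 30}}

```text
clock: 4.25
tcp_pos: [0.5318, 0.1462, 0.0598]
orientation: [-2.224, -2.218, 0.006]
contact_force: [0.7, 0.3, 0.7]
grip_width: 0.0856
gripper_force: 0.0
```

Call:
{"method": "apply_moves", "body": {"rows": [[[0, 0, 0], [0, 0, 0]], [[0, 0, 0], [0, 0, 0]], [[0, 0, 0], [0, 0, 0]], [[0, 0, 0], [0, 0, 0]], [[0, 0, 0], [0, 0, 0]], [[0, 0, 0], [0, 0, 0]], [[0, 0, 0], [0, 0, 0]], [[0, 0, 0], [0, 0, 0]]], "jaw": -1, "newtons": 30}}

```text
clock: 5.25
tcp_pos: [0.5335, 0.1484, 0.0625]
orientation: [2.221, 2.219, 0.002]
contact_force: [0.4, -2.4, 6.2]
grip_width: 0.0611
gripper_force: 32.7
```

Call:
{"method": "apply_moves", "body": {"rows": [[[0, 0, -0.15], [0, 0, 0]], [[0, 0, -0.4], [0, 0, 0]], [[-0.2, -0.04, -0.48], [0, 0, 0]], [[-0.4, -0.08, -0.48], [0, 0, 0]], [[-0.6, -0.12, -0.48], [0, 0, 0]], [[-0.815, -0.156, -0.48], [0, 0, 0]], [[-0.815, -0.156, -0.48], [0, 0, 0]], [[-0.815, -0.156, -0.48], [0, 0, 0]]]}}

```text
clock: 6.25
tcp_pos: [0.4935, -0.0545, 0.1815]
orientation: [2.222, 2.221, 0.001]
contact_force: [0.7, 0.3, 0.6]
grip_width: 0.0605
gripper_force: 33.3
```

```bash
cat > look.py <<'E'
from h import *
from bench import grab_frame
import sys
f=grab_frame("wrist")
im=f["frame"][:,:,::-1].copy()
S={1:(.516,-.327),2:(.511,-.238),3:(.502,-.148),4:(.4945,-.058)}
for k,c in S.items(): cv2.polylines(im,[world2px(f,circle(c,.037,.023),True).round().astype(int)],True,(255,0,0),1)
s=f["frame"].astype(int); 
cv2.imwrite(sys.argv[1],im)
E
python3 look.py pics/w3.png
```

```text
(no output)
```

View pics/w3.png

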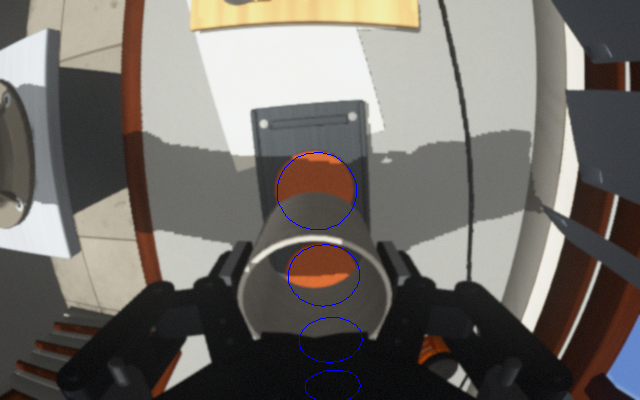

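The prediction for seat 4 lies on the clay disc (317,190). Lowering and releasing.

Call:
{"method": "apply_moves", "body": {"rows": [[[0, 0, 0.15], [0, 0, 0]], [[0, 0, 0.3], [0, 0, 0]], [[0, 0, 0.4], [0, 0, 0]], [[0, 0, 0.44], [0, 0, 0]], [[0, 0, 0.46], [0, 0, 0]], [[0, 0, 0.467], [0, 0, 0]], [[0, 0, 0.467], [0, 0, 0]], [[0, 0, 0.467], [0, 0, 0]]]}}

```text
clock: 7.3
tcp_pos: [0.4942, -0.0547, 0.0655]
orientation: [2.22, 2.221, 0.002]
contact_force: [-1.3, 2.4, 5.5]
grip_width: 0.0611
gripper_force: 33.6
```

Call:
{"method": "apply_moves", "body": {"rows": [[[0, 0, 0], [0, 0, 0]], [[0, 0, 0], [0, 0, 0]], [[0, 0, 0], [0, 0, 0]], [[0, 0, 0], [0, 0, 0]], [[0, 0, -0.1], [0, 0, 0]], [[0, 0, -0.3], [0, 0, 0]], [[0, 0, -0.5], [0, 0, 0]], [[0, 0, -0.65], [0, 0, 0]], [[0, 0, -0.65], [0, 0, 0]]], "jaw": 1}}

```text
clock: 8.43
tcp_pos: [0.4953, -0.055, 0.23]
orientation: [2.218, 2.217, 0.005]
contact_force: [0.7, 0.2, -0.2]
grip_width: 0.0857
gripper_force: 0.0
```

Call:
{"method": "apply_moves", "body": {"rows": [[[1, 0.1, -0.2], [0, 0, 0]], [[1, 0.1, -0.2], [0, 0, 0]], [[1, 0.1, -0.2], [0, 0, 0]], [[1, 0.1, -0.2], [0, 0, 0]], [[1, 0.1, -0.2], [0, 0, 0]]]}}

```text
clock: 9.05
tcp_pos: [0.5174, 0.2008, 0.277]
orientation: [-2.211, -2.229, -0.003]
contact_force: [-0.3, -0.6, -0.5]
grip_width: 0.0853
gripper_force: 0.0
```

Call:
{"method": "apply_moves", "body": {"rows": [[[0.4, 0.05, 0], [0, 0, 0]], [[0.4, 0.05, 0], [0, 0, 0]], [[0.4, 0.05, 0], [0, 0, 0]], [[0.4, 0.05, 0], [0, 0, 0]]]}}

```text
clock: 9.55
tcp_pos: [0.531, 0.2932, 0.2757]
orientation: [2.222, 2.22, -0.004]
contact_force: [-0.5, -1.3, -0.7]
grip_width: 0.0855
gripper_force: 0.0
```

```bash
python3 rings.py pics/w4.png
```

```text
62 [0.5527 0.1632] 7.01
42 [0.4284 0.1405] 2.94
32 [0.5303 0.265 ] 1.75
52 [0.5395 0.3724] 1.7
```

View pics/w4.png

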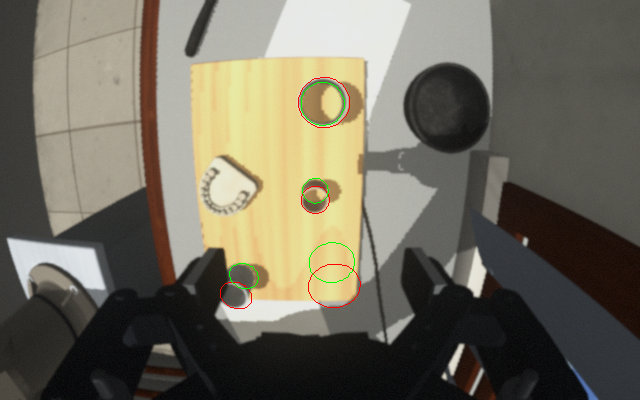

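Ring 52's rim at (324,102) is fitted well, giving (.539,.371). Picking it.

Call:
{"method": "apply_moves", "body": {"rows": [[[0.15, 0.032, 0.2], [0, 0, 0]], [[0.308, 0.032, 0.4], [0, 0, 0]], [[0.308, 0.032, 0.6], [0, 0, 0]], [[0.308, 0.032, 0.75], [0, 0, 0]], [[0.308, 0.032, 0.83], [0, 0, 0]], [[0.308, 0.032, 0.876], [0, 0, 0]], [[0.308, 0.032, 0.876], [0, 0, 0]]]}}

```text
clock: 10.48
tcp_pos: [0.5394, 0.3716, 0.0584]
orientation: [2.222, 2.22, 0.0]
contact_force: [1.1, -0.2, -0.1]
grip_width: 0.0851
gripper_force: 0.0
```

Call:
{"method": "apply_moves", "body": {"rows": [[[0, 0, 0], [0, 0, 0]], [[0, 0, 0], [0, 0, 0]], [[0, 0, 0], [0, 0, 0]], [[0, 0, 0], [0, 0, 0]], [[0, 0, 0], [0, 0, 0]], [[0, 0, 0], [0, 0, 0]], [[0, 0, 0], [0, 0, 0]], [[0, 0, 0], [0, 0, 0]]], "jaw": -1}}

```text
clock: 11.48
tcp_pos: [0.5398, 0.3725, 0.0594]
orientation: [2.221, 2.221, 0.003]
contact_force: [-0.1, -1.3, 6.2]
grip_width: 0.0512
gripper_force: 30.9
```

Call:
{"method": "apply_moves", "body": {"rows": [[[0, 0, -0.15], [0, 0, 0]], [[0, 0, -0.4], [0, 0, 0]], [[-0.2, 0, -0.56], [0, 0, 0]], [[-0.45, 0, -0.56], [0, 0, 0]], [[-0.7, -0.05, -0.56], [0, 0, 0]], [[-1, -0.1, -0.56], [0, 0, 0]], [[-1, -0.1, -0.56], [0, 0, 0]]]}}

```text
clock: 12.35
tcp_pos: [0.5132, 0.1168, 0.1976]
orientation: [2.227, 2.214, -0.005]
contact_force: [1.3, 0.3, -0.2]
grip_width: 0.0512
gripper_force: 31.8
```

Call:
{"method": "apply_moves", "body": {"rows": [[[-0.25, -0.05, 0], [0, 0, 0]], [[-0.5, -0.05, 0], [0, 0, 0]], [[-0.75, -0.05, 0], [0, 0, 0]], [[-1, -0.05, 0], [0, 0, 0]], [[-1, -0.05, 0], [0, 0, 0]]]}}

```text
clock: 12.98
tcp_pos: [0.501, -0.1333, 0.1977]
orientation: [2.23, 2.211, -0.002]
contact_force: [0.6, 0.0, -0.8]
grip_width: 0.0513
gripper_force: 31.8
```

Call:
{"method": "apply_moves", "body": {"rows": [[[-0.08, 0, 0], [0, 0, 0]], [[-0.08, 0, 0], [0, 0, 0]], [[-0.08, 0, 0], [0, 0, 0]]]}}

```text
clock: 13.35
tcp_pos: [0.5017, -0.1463, 0.1981]
orientation: [-2.219, -2.223, -0.001]
contact_force: [-0.4, -1.0, -1.3]
grip_width: 0.0509
gripper_force: 31.8
```

```bash
cat >> look.py <<'E'
c,e=rimfit(f,(.494,-.057),.062,.083); print("62 on seat4",c,e)
E
python3 look.py pics/w5.png
```

```text
62 on seat4 [ 0.49216761 -0.0569727 ] 1.7835980653762817
```

View pics/w5.png

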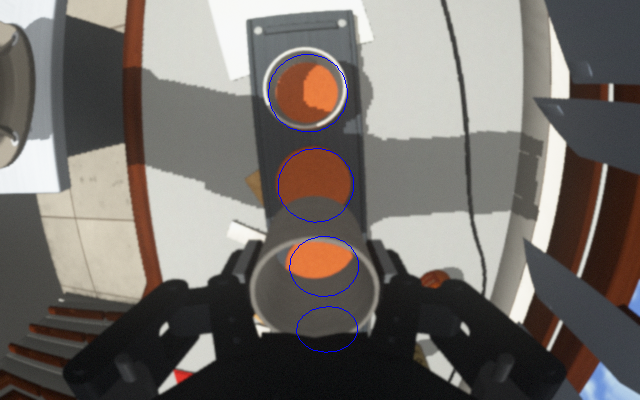

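Ring 62 is centred on seat 4 (306,90), and the seat 3 prediction at (316,185) matches the disc. Lowering ring 52.

Call:
{"method": "apply_moves", "body": {"rows": [[[0, 0, 0.2], [0, 0, 0]], [[0, 0, 0.38], [0, 0, 0]], [[0, 0, 0.48], [0, 0, 0]], [[0, 0, 0.52], [0, 0, 0]], [[0, 0, 0.54], [0, 0, 0]], [[0, 0, 0.547], [0, 0, 0]], [[0, 0, 0.547], [0, 0, 0]], [[0, 0, 0.547], [0, 0, 0]]]}}

```text
clock: 14.4
tcp_pos: [0.5022, -0.1478, 0.0624]
orientation: [2.22, 2.22, 0.002]
contact_force: [-2.5, 2.4, 6.4]
grip_width: 0.0514
gripper_force: 32.2
```

Call:
{"method": "apply_moves", "body": {"rows": [[[0, 0, 0], [0, 0, 0]], [[0, 0, 0], [0, 0, 0]], [[0, 0, 0], [0, 0, 0]], [[0, 0, 0], [0, 0, 0]], [[0, 0, -0.1], [0, 0, 0]], [[0, 0, -0.3], [0, 0, 0]], [[0, 0, -0.5], [0, 0, 0]], [[0, 0, -0.65], [0, 0, 0]], [[0, 0, -0.65], [0, 0, 0]]], "jaw": 1}}

```text
clock: 15.52
tcp_pos: [0.5033, -0.1483, 0.2268]
orientation: [2.218, 2.217, 0.004]
contact_force: [-0.2, 1.1, -0.3]
grip_width: 0.0854
gripper_force: 0.0
```

Call:
{"method": "apply_moves", "body": {"rows": [[[0.25, 0, 0], [0, 0, 0]], [[0.5, 0, 0], [0, 0, 0]], [[0.75, -0.05, 0], [0, 0, 0]], [[1, -0.1, 0], [0, 0, 0]], [[1, -0.1, 0], [0, 0, 0]]]}}

```text
clock: 16.15
tcp_pos: [0.4745, 0.1072, 0.2232]
orientation: [-2.21, -2.23, -0.001]
contact_force: [-0.3, -0.8, 0.4]
grip_width: 0.0852
gripper_force: 0.0
```

Call:
{"method": "apply_moves", "body": {"rows": [[[0.144, -0.1, 0], [0, 0, 0]], [[0.144, -0.2, 0.2], [0, 0, 0]], [[0.144, -0.2, 0.38], [0, 0, 0]], [[0.144, -0.2, 0.52], [0, 0, 0]], [[0.144, -0.2, 0.62], [0, 0, 0]], [[0.144, -0.2, 0.676], [0, 0, 0]], [[0.144, -0.2, 0.676], [0, 0, 0]]]}}

```text
clock: 17.02
tcp_pos: [0.4259, 0.1374, 0.054]
orientation: [-2.221, -2.22, 0.003]
contact_force: [-0.7, -0.4, 0.7]
grip_width: 0.0854
gripper_force: 0.0
```

Call:
{"method": "apply_moves", "body": {"rows": [[[0, 0, 0], [0, 0, 0]], [[0, 0, 0], [0, 0, 0]], [[0, 0, 0], [0, 0, 0]], [[0, 0, 0], [0, 0, 0]], [[0, 0, 0], [0, 0, 0]], [[0, 0, 0], [0, 0, 0]], [[0, 0, 0], [0, 0, 0]], [[0, 0, 0], [0, 0, 0]]], "jaw": -1}}

```text
clock: 18.02
tcp_pos: [0.4271, 0.138, 0.0555]
orientation: [2.221, 2.22, 0.002]
contact_force: [-0.4, -0.7, 6.4]
grip_width: 0.0407
gripper_force: 29.9
```

Call:
{"method": "apply_moves", "body": {"rows": [[[0, 0, -0.15], [0, 0, 0]], [[0, 0, -0.4], [0, 0, 0]], [[-0.2, 0.1, -0.56], [0, 0, 0]], [[-0.45, 0.2, -0.56], [0, 0, 0]], [[-0.7, 0.336, -0.56], [0, 0, 0]], [[-1, 0.336, -0.56], [0, 0, 0]], [[-1, 0.336, -0.56], [0, 0, 0]]]}}

```text
clock: 18.9
tcp_pos: [0.51, -0.1164, 0.1945]
orientation: [2.227, 2.216, -0.002]
contact_force: [-0.5, 0.5, -1.6]
grip_width: 0.0409
gripper_force: 30.9
```

Call:
{"method": "apply_moves", "body": {"rows": [[[-0.25, 0, 0], [0, 0, 0]], [[-0.504, 0, 0], [0, 0, 0]], [[-0.504, 0, 0], [0, 0, 0]], [[-0.504, 0, 0], [0, 0, 0]]]}}

```text
clock: 19.4
tcp_pos: [0.5101, -0.2376, 0.1946]
orientation: [-2.221, -2.22, -0.001]
contact_force: [1.3, 0.4, -1.0]
grip_width: 0.041
gripper_force: 30.9
```

```bash
cat >> look.py <<'E'
c,e=rimfit(f,(.502,-.148),.052,.078); print("52 on seat3",c,e)
E
python3 look.py pics/w6.png
```

```text
62 on seat4 [ 0.49668864 -0.07729256] 7.9528656005859375
52 on seat3 [ 0.50206534 -0.14727134] 1.9190471172332764
```

View pics/w6.png

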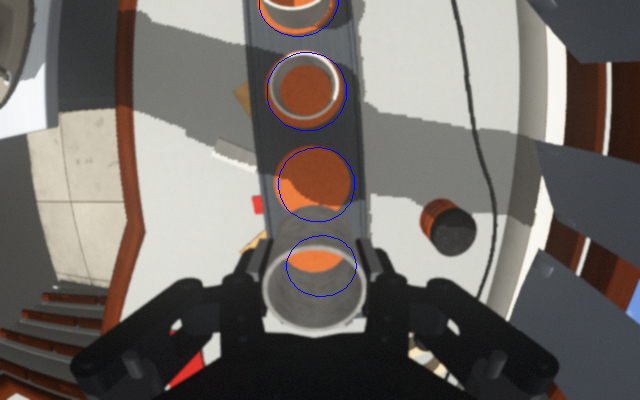

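Ring 52 is centred on seat 3 (307,85). Seat 2's true disc is about 2 px left of the prediction at (316,185), which is good enough. Lowering ring 42 after a 1 mm shift in x.

Call:
{"method": "apply_moves", "body": {"rows": [[[0, -0.005, 0.2], [0, 0, 0]], [[0, -0.005, 0.38], [0, 0, 0]], [[0, -0.005, 0.48], [0, 0, 0]], [[0, -0.005, 0.52], [0, 0, 0]], [[0, -0.005, 0.54], [0, 0, 0]], [[0, -0.005, 0.547], [0, 0, 0]], [[0, -0.005, 0.547], [0, 0, 0]], [[0, -0.005, 0.547], [0, 0, 0]]]}}

```text
clock: 20.45
tcp_pos: [0.5096, -0.2383, 0.0588]
orientation: [2.221, 2.22, 0.001]
contact_force: [-1.0, -0.6, 0.5]
grip_width: 0.0408
gripper_force: 31.0
```

Call:
{"method": "apply_moves", "body": {"rows": [[[0, 0, 0], [0, 0, 0]], [[0, 0, 0], [0, 0, 0]], [[0, 0, 0], [0, 0, 0]], [[0, 0, 0], [0, 0, 0]], [[0, 0, -0.1], [0, 0, 0]], [[0, 0, -0.3], [0, 0, 0]], [[0, 0, -0.5], [0, 0, 0]], [[0, 0, -0.65], [0, 0, 0]], [[0, 0, -0.65], [0, 0, 0]]], "jaw": 1}}

```text
clock: 21.58
tcp_pos: [0.511, -0.2385, 0.2238]
orientation: [2.217, 2.217, 0.003]
contact_force: [0.3, -0.3, 0.2]
grip_width: 0.0854
gripper_force: 0.0
```

Call:
{"method": "apply_moves", "body": {"rows": [[[0.25, 0, 0], [0, 0, 0]], [[0.5, 0, 0], [0, 0, 0]], [[0.75, 0.05, 0], [0, 0, 0]], [[1, 0.08, 0], [0, 0, 0]], [[1, 0.08, 0], [0, 0, 0]]]}}

```text
clock: 22.2
tcp_pos: [0.5286, 0.0183, 0.22]
orientation: [-2.209, -2.231, -0.003]
contact_force: [0.5, -1.5, -1.0]
grip_width: 0.0856
gripper_force: 0.0
```

Call:
{"method": "apply_moves", "body": {"rows": [[[0.25, 0, 0], [0, 0, 0]], [[0.5, 0, 0], [0, 0, 0]], [[0.75, 0, 0], [0, 0, 0]], [[0.92, 0, 0], [0, 0, 0]], [[0.92, 0, 0], [0, 0, 0]], [[0.92, 0, 0], [0, 0, 0]]], "jaw": 0.3}}

```text
clock: 22.95
tcp_pos: [0.5293, 0.24, 0.2194]
orientation: [2.223, 2.22, -0.004]
contact_force: [0.6, -0.6, -0.5]
grip_width: 0.0556
gripper_force: 0.0
```

```bash
python3 rings.py pics/w7.png
```

```text
62 [0.56   0.1371] 7.15
42 [0.4142 0.1663] 5.82
32 [0.53   0.2646] 1.91
52 [0.5594 0.3877] 8.92
```

Call:
{"method": "apply_moves", "body": {"rows": [[[0.088, 0.004, 0.1], [0, 0, 0]], [[0.088, 0.004, 0.25], [0, 0, 0]], [[0.088, 0.004, 0.4], [0, 0, 0]], [[0.088, 0.004, 0.53], [0, 0, 0]], [[0.088, 0.004, 0.62], [0, 0, 0]], [[0.088, 0.004, 0.668], [0, 0, 0]], [[0.088, 0.004, 0.668], [0, 0, 0]]]}}

```text
clock: 23.88
tcp_pos: [0.5303, 0.2635, 0.0533]
orientation: [-2.222, -2.221, 0.001]
contact_force: [0.6, -0.0, -0.3]
grip_width: 0.0554
gripper_force: 0.0
```

Call:
{"method": "apply_moves", "body": {"rows": [[[0, 0, 0], [0, 0, 0]], [[0, 0, 0], [0, 0, 0]], [[0, 0, 0], [0, 0, 0]], [[0, 0, 0], [0, 0, 0]], [[0, 0, 0], [0, 0, 0]], [[0, 0, 0], [0, 0, 0]], [[0, 0, 0], [0, 0, 0]], [[0, 0, 0], [0, 0, 0]]], "jaw": -1}}

```text
clock: 24.88
tcp_pos: [0.5311, 0.2645, 0.0547]
orientation: [2.221, 2.221, 0.003]
contact_force: [-0.6, -0.8, 6.2]
grip_width: 0.0311
gripper_force: 30.5
```

Call:
{"method": "apply_moves", "body": {"rows": [[[0, 0, -0.15], [0, 0, 0]], [[0, 0, -0.4], [0, 0, 0]], [[-0.2, 0, -0.56], [0, 0, 0]], [[-0.45, 0, -0.56], [0, 0, 0]], [[-0.7, -0.02, -0.56], [0, 0, 0]], [[-1, -0.056, -0.56], [0, 0, 0]], [[-1, -0.056, -0.56], [0, 0, 0]]]}}

```text
clock: 25.75
tcp_pos: [0.5151, 0.0085, 0.193]
orientation: [2.229, 2.213, -0.005]
contact_force: [0.0, 0.5, -1.3]
grip_width: 0.0309
gripper_force: 30.3
```

Call:
{"method": "apply_moves", "body": {"rows": [[[-0.25, 0, 0], [0, 0, 0]], [[-0.5, 0, 0], [0, 0, 0]], [[-0.75, 0, 0], [0, 0, 0]], [[-1, 0, 0], [0, 0, 0]], [[-1, 0, 0], [0, 0, 0]]]}}

```text
clock: 26.38
tcp_pos: [0.5152, -0.2417, 0.1929]
orientation: [2.231, 2.211, -0.003]
contact_force: [0.3, 0.2, -1.2]
grip_width: 0.0306
gripper_force: 30.3
```

Call:
{"method": "apply_moves", "body": {"rows": [[[-0.2, 0, 0], [0, 0, 0]], [[-0.36, 0, 0], [0, 0, 0]], [[-0.36, 0, 0], [0, 0, 0]], [[-0.36, 0, 0], [0, 0, 0]]]}}

```text
clock: 26.88
tcp_pos: [0.5168, -0.3238, 0.1934]
orientation: [-2.218, -2.223, -0.002]
contact_force: [-0.1, 0.8, -1.2]
grip_width: 0.0311
gripper_force: 30.3
```

```bash
cat >> look.py <<'E'
c,e=rimfit(f,(.510,-.238),.042,.073); print("42 on seat2",c,e)
E
python3 look.py pics/w8.png
```

```text
62 on seat4 [ 0.474 -0.077] 12.0
52 on seat3 [ 0.52245773 -0.16602635] 7.955722332000732
42 on seat2 [ 0.50890764 -0.23685356] 1.864626407623291
```

View pics/w8.png

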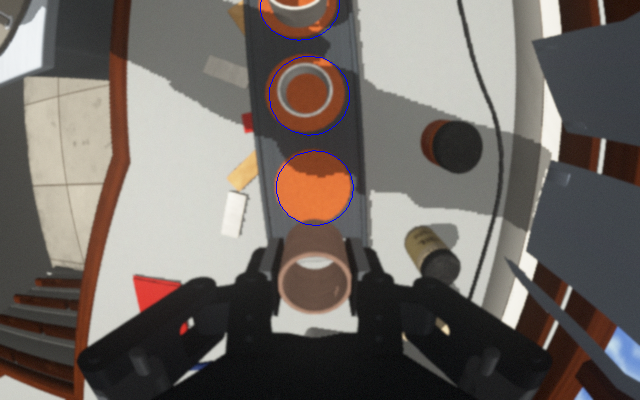

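Ring 42 is centred on seat 2, and the seat 1 prediction at (315,188) matches the disc. Lowering ring 32.

Call:
{"method": "apply_moves", "body": {"rows": [[[-0.01, -0.003, 0.2], [0, 0, 0]], [[-0.01, -0.003, 0.38], [0, 0, 0]], [[-0.01, -0.003, 0.48], [0, 0, 0]], [[-0.01, -0.003, 0.52], [0, 0, 0]], [[-0.01, -0.003, 0.54], [0, 0, 0]], [[-0.01, -0.003, 0.547], [0, 0, 0]], [[-0.01, -0.003, 0.547], [0, 0, 0]], [[-0.01, -0.003, 0.547], [0, 0, 0]]]}}

```text
clock: 27.92
tcp_pos: [0.5162, -0.3286, 0.0578]
orientation: [2.22, 2.22, 0.001]
contact_force: [-1.0, 1.5, 3.1]
grip_width: 0.0309
gripper_force: 30.6
```

Call:
{"method": "apply_moves", "body": {"rows": [[[0, 0, 0], [0, 0, 0]], [[0, 0, 0], [0, 0, 0]], [[0, 0, 0], [0, 0, 0]], [[0, 0, 0], [0, 0, 0]], [[0, 0, -0.1], [0, 0, 0]], [[0, 0, -0.3], [0, 0, 0]], [[0, 0, -0.5], [0, 0, 0]], [[0, 0, -0.75], [0, 0, 0]], [[-0.2, 0, -0.85], [0, 0, 0]], [[-0.2, 0, -0.85], [0, 0, 0]]], "jaw": 1}}

```text
clock: 29.18
tcp_pos: [0.515, -0.3839, 0.2717]
orientation: [2.225, 2.21, -0.002]
contact_force: [-0.4, 0.3, -0.3]
grip_width: 0.0854
gripper_force: 0.0
```

```bash
cat >> look.py <<'E'
c,e=rimfit(f,(.516,-.327),.032,.063); print("32 on seat1",c,e)
im=cv2.resize(grab_frame("side")["frame"][190:370,250:400],None,fx=3.3,fy=3.3)[:,:,::-1]
cv2.imwrite("pics/side9.png",im)
E
python3 look.py pics/w9.png
```

```text
62 on seat4 [ 0.474 -0.077] 12.0
52 on seat3 [ 0.482 -0.168] 12.0
42 on seat2 [ 0.50898952 -0.23706751] 1.3048595190048218
32 on seat1 [ 0.51408885 -0.32953691] 1.2372668981552124
```

View pics/w9.png

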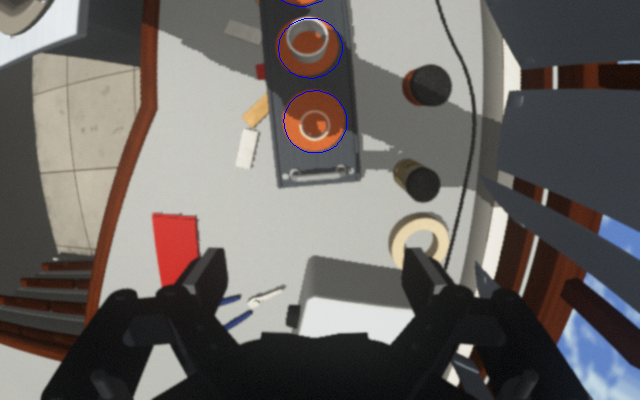

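View pics/side9.png

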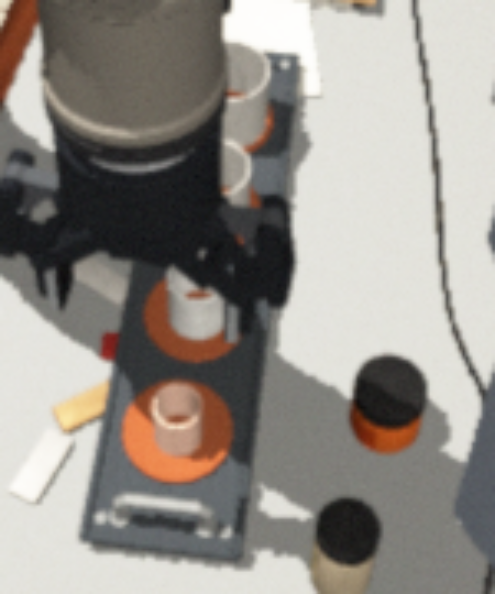

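All four rings stand upright and centred, with 32 at (315,125) in the wrist view next to the handle and the sizes rising from there. The gripper is clear of everything.

```bash
python3 -c "
from bench import job
print(job.hand_in())"
```

```text
the job is handed in; nothing more can be done
None
```

The job is handed in: rings 32, 42, 52 and 62 stand on seats 1 to 4, counted from the handle, each within about 4 mm of its seat's centre by the camera fits; I did not touch the plaster model, and the judge's verdict was not shown.

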